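# Load the spring magazine of the reader-card dispenser

### The job

Load both packs of blank reader cards flat into the card dispenser's spring magazine, one at a time: press each pack down past the two orange lips until it has clicked under both of them, and let it go before you bring the next. The magazine may be clamped anywhere along its rails, so feel for its tall back plate before you press, and press firmly but never force anything (nothing may push on the dispenser with more than 30 N). Leave the other things on the desk where they are.

Things in the scene. Friction and masses are not known exactly. Their poses are not given: they have to be found in the camera images.
- dispenser: fixed black base of the card dispenser, 262x116 mm (own x -117 to +145), grey housing 63 high at +x. Origin: underside, below the middle of the magazine's clamping range; x along the rails to the housing, z up. The white magazine on the rails is clamped with its middle at an own x anywhere from -15 to +15 mm (y = 0), not reported: feel or look for it. It holds firm
- mouth (a point): point of the base where the middle of the magazine's mouth would be if clamped mid-range, 88 mm over the desk (the real mouth: up to 15 mm off along the base's x). The well is 89 mm long (x), 58 wide (y). Front wall (-x) and four side posts are 88 high, the posts with outward-flared tops to 96. Long sides are open between the posts (over 60 mm, from 40 mm up) for fingers holding a pack
- back_plate (a point): point of the base where the middle of the top edge of the tall back plate's inner face would be if clamped mid-range, 112 mm over the desk (real one: up to 15 mm off along the base's x). The plate is upright, 66 mm wide, rises 24 mm above the other walls at the magazine's +x end; its inner face is 44.5 mm from the magazine's middle. A pack can be butted against it
- lips (a point): point of the base, mid-range, 77 mm over the desk: height of the flat undersides of two orange sprung lips, 26 mm wide, at the middle of the front wall and of the back plate, each sticking 5 mm into the well; their tops slope from 79 to 88 mm. A pack pressed down moves them aside (roughly 4 to 12 N in all); they snap over it once its top is below 77 mm and then hold it down
- spring_plate (a point): point of the base, mid-range, 75 mm over the desk: height of the top of the blue spring plate that fills the well, while empty. It pushes up with 5 N, plus 0.13 N per mm pressed, and stops hard 39 mm lower. A clicked-in pack is held against the lips (top at 77 mm); the second pack pushes the first down under it. Exactly two fit; 5 mm of travel are left then
- pack_a: pack of blank reader cards, a white rigid block, 54 mm wide (own x), 86 mm long (own y), 18 mm high, about 75 g. Origin: centre of its underside; z up. It goes into the magazine with its long side along the dispenser's x, either way round, printed side up
- pack_b: the second pack of blank reader cards, the same as pack_a
- slip_block: cream block of paper slips, 67x92x24 mm. Bystander; origin: centre of its underside
- mouse: black computer mouse, 97x60x36 mm. Bystander; origin: centre of its underside
- calculator: dark grey pocket calculator, 112x68x13 mm. Bystander; origin: centre of its underside
Things that resemble listed ones, but are neither listed nor needed, are in the scene too. What is shaped like the pack_a but blue or green is not meant.

How it is judged:
By the outcome, as a careful person would: the job done as asked, in the order asked, and still so for the second after the job is handed in, with the robot touching nothing.
It also fails if it takes over 69 s, if anything falls off the work surface, if the arm or the gripper's body presses on something with over 40 N, if the wrist force passes 120 N, or if a joint passes its speed limit or range.

### The arm

A 6-joint arm with a two-finger parallel gripper is mounted at the origin on a cart in front of the work surface, level with it; the furniture and walls round the work are solid. World frame = base frame: x ahead of the robot, y to its left, z up, the work surface at z = 0. Lengths are in m, angles in rad, forces in N, time in s.
With the tool pointing down it reaches from about 0.325 to 0.9 m from the base axis. Payload 6.1 kg.
Tool frame: the origin (TCP) lies at the very end of the fingers, on their centre line; the grasp point (between the pads) lies 19 mm behind it; z points along the fingers, y is the line along which they close (so a half turn about z gives the same grasp; the last joint's range is limited). The gripper opens to 87 mm and grips with 3 to 60 N. Pads are 19 mm wide; open, the fingers measure 117 mm over their backs; the gripper's body (75 mm by 190 mm) begins 51 mm behind the grasp point.
Start: joints at [1.126, 0.22, 1.526, -0, 1.395, -0.126], TCP at [0.196, 0.594, 0.223] pointing down, gripper open.
Joint ranges: [-2.98, 2.98], [-0.91, 2.08], [0.09, 2.57], [-1.24, 4.39], [0.2, 2.65], [-2.68, 2.68]. Speed limits (rad/s): [2.57, 2.57, 3.01, 3.14, 3.14, 3.14].

### API

Orientations are given as a unit quaternion [x, y, z, w].
In Python, from rig import r gives the robot as it stands.
- The arm moves only by the shell command python3 -m crank 'ROWS' [OPENING] [FORCE]. ROWS is JSON, a list of rows, each a list of 4 numbers: the shift along the tool's x, y, z in units of 25 mm (1.0 is 25 mm), then the turn about the tool's z in units of 6 degrees (1.0 is 6 degrees). In form: [[tx, ty, tz, twist], ...]. A call has 1 to 10 rows; each row shifts and turns the commanded pose from where the row before left it, along the tool's axes as they then stand; what a row does not reach is not made up. A row lasts 1/8 s, in which the tool goes at most 62.5 mm and 10.7 degrees, less where a joint would pass 70% of its speed; a pose out of reach is approached as far as the arm can. A call is refused whole if a number of a shift passes 1 or a number of a turn 1, either way. A call with a gripper value outside its range is refused whole. OPENING is the opening, from -1 (shut) to 1 (fully open), set as the call begins (- or left out, the last holds). The fingers move at their own pace and stop on an object; FORCE is the grip in N (left out, the last holds). Time passes only in rows, so rows that do not move let the fingers close. It gives the time, the measured TCP pose, the force, the opening and the grip force at its end, in the units of the state.
- r.read_state(): the state, without advancing time (a new reading comes with each control period).
- r.get_image(name): name is "scene" or "top" or "wrist"; returns (picture, depth): 420x560x3 uint8, blue, green, red; 420x560 float32, m along the optical axis (not along the pixel's ray), 0 where there is no reading.
- r.camera_model(name): a dict with "fx", "fy", "cx", "cy" (pixels), "dist_coeffs" ([k1, k2, p1, p2, k3] as OpenCV has them; the pictures are not rectified), "extrinsics" (4x4, takes a point from camera to world coordinates). Camera axes: x right, y down, z forward; pixel columns grow to the right and rows downward; lengths in m; the calibration is good to about 2 mm. A picture is of the moment at which its call begins: read the wrist's pose just before it. camera_model takes no time and is no camera call; for the wrist camera it gives the pose at the moment of the call.
- r.job_done(): hands the job in; it is judged then, once.
The state is a dict: "time_s": time; "joints": joint angles; "qvel": joint speeds; "joint_efforts": joint torques, N m; "tcp_pos": TCP position; "ee_rot": TCP orientation; "force": force on the tool from outside, world axes, zero at the start; "wrist_torque": the same for the moment, N m; "opening": finger opening in m; "grasp_force": force on a finger pad.
Only numpy, scipy, OpenCV 4.12 (cv2) and the standard library are available. Lean on these libraries where they do the work, as an engineer would, in place of code of your own. Each camera call takes 0.05 s, during which the arm holds its last target. There are 200 camera calls.

## Working session

There is one attempt and no reset: what is moved stays moved. The work goes in short steps, Python scripts to look and compute and a shell command to move; the robot and the scene stay as the last step left them, time stands still between calls to the robot, and variables do not carry over. Pictures are saved under pics/ and viewed, at most 10 in all, crops included, and the job is handed in when it is done.

```bash
ls; mkdir -p pics
python3 - <<'E'
from rig import r
import cv2, numpy as np
s=r.read_state(); print({k:np.round(v,3).tolist() for k,v in s.items()})
for n in("scene","top"):
    im,d=r.get_image(n); cv2.imwrite(f"pics/{n}0.png",im); np.savez(f"pics/{n}0.npz",im=im,d=d)
    c=r.camera_model(n); print(n,c["fx"],c["cx"],c["cy"],c["dist_coeffs"],np.round(c["extrinsics"],3).tolist(), (d>0).mean())
E
```

```text
pics
{'time_s': 0.0, 'joints': [1.126, 0.221, 1.528, 0.0, 1.395, -0.126], 'qvel': [0.001, -0.0, 0.001, 0.0, 0.002, 0.0], 'joint_efforts': [-0.0, -49.461, -38.738, 0.07, 0.057, -0.0], 'tcp_pos': [0.196, 0.593, 0.221], 'ee_rot': [0.159, 0.987, -0.001, -0.0], 'force': [-0.475, -0.064, 0.62], 'wrist_torque': [-0.046, -0.009, -0.005], 'grasp_force': 0.0, 'opening': 0.087}
scene 502.4087466952062 281.3248918729048 204.03587657216377 [-0.05790292  0.          0.          0.          0.        ] [[0.816, -0.38, 0.436, -0.276], [-0.578, -0.56, 0.594, -0.951], [0.018, -0.736, -0.676, 1.154], [0.0, 0.0, 0.0, 1.0]] 0.9143409863945579
top 490.93656191127417 284.1095107413357 216.00678963482557 [-0.00378605  0.          0.          0.          0.        ] [[0.017, -0.995, 0.098, 0.276], [-1.0, -0.018, -0.006, -0.017], [0.008, -0.098, -0.995, 1.614], [0.0, 0.0, 0.0, 1.0]] 0.9958375850340137
```

View pics/top0.png

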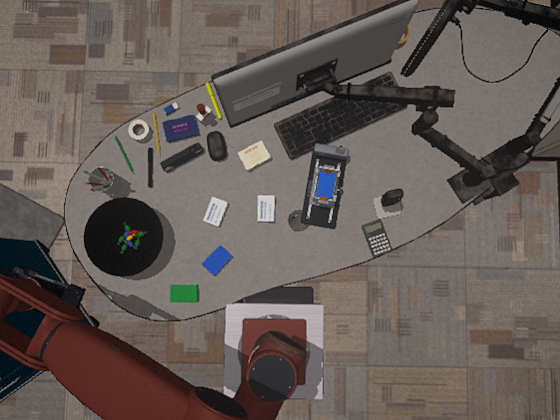

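View pics/scene0.png

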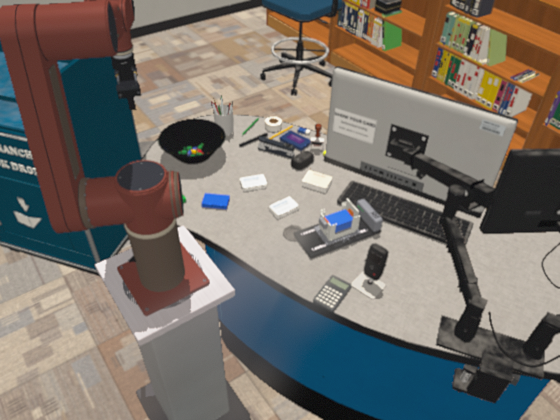

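The top view shows two white packs at (215,211) and (265,208). The similar things are the cream slip block (255,156, larger and thicker), the blue block (217,260) and the green block (184,293). The dispenser is at (325,185), with its housing towards (330,152). The scene view shows the packs at (253,183) and (284,207), and the dispenser at (340,225). I'll confirm this in one enlarged crop while measuring.

```bash
cat > h.py <<'E'
import numpy as np, cv2
from rig import r
def ray(c,uv):
    K=np.array([[c["fx"],0,c["cx"]],[0,c["fy"],c["cy"]],[0,0,1.]])
    p=cv2.undistortPoints(np.array(uv,float).reshape(-1,1,2),K,np.array(c["dist_coeffs"],float)).reshape(-1,2)
    E=np.array(c["extrinsics"]); d=np.c_[p,np.ones(len(p))]@E[:3,:3].T
    return E[:3,3],d
def plane(c,uv,z):
    o,d=ray(c,uv); return o+d*((z-o[2])/d[:,2])[:,None]
def tri(c1,u1,c2,u2):
    o1,d1=ray(c1,[u1]);o2,d2=ray(c2,[u2])
    A=np.c_[d1[0],-d2[0]]; t=np.linalg.lstsq(A,o2-o1,rcond=None)[0]
    a=o1+d1[0]*t[0]; b=o2+d2[0]*t[1]; return (a+b)/2,np.linalg.norm(a-b)
def blobs(m,amin,amax):
    cs,_=cv2.findContours(m.astype(np.uint8),cv2.RETR_EXTERNAL,cv2.CHAIN_APPROX_NONE)
    return [c for c in cs if amin<cv2.contourArea(c)<amax]
def rect(P):
    (cx,cy),(w,h),a=cv2.minAreaRect((P[:,:2]*1000).astype(np.float32)); 
    if w<h: w,h,a=h,w,a+90
    return np.round([cx,cy,w,h,(a+90)%180-90],1)
E
python3 - <<'E'
from h import *
ct,cs=r.camera_model("top"),r.camera_model("scene")
T=np.load("pics/top0.npz")["im"]; S=np.load("pics/scene0.npz")["im"]
for n,im,c,roi in(("top",T,ct,(140,130,350,300)),("scene",S,cs,(180,160,400,260))):
    h=cv2.cvtColor(im,cv2.COLOR_BGR2HSV); 
    m=(h[...,2]>175)&(h[...,1]<70); bl=(h[...,0]>105)&(h[...,0]<130)&(h[...,1]>150)&(h[...,2]>90)
    k=np.zeros(m.shape,bool); x0,y0,x1,y1=roi;k[y0:y1,x0:x1]=1
    for nm,mm,z in(("white",m,.018),("blue",bl,.075)):
        for b in blobs(cv2.morphologyEx((mm&k).astype(np.uint8),cv2.MORPH_CLOSE,np.ones((5,5))),60,3000):
            p=b.reshape(-1,2); M=cv2.moments(b)
            print(n,nm,np.round([M["m10"]/M["m00"],M["m01"]/M["m00"]],1),cv2.contourArea(b),im[int(M["m01"]/M["m00"]),int(M["m10"]/M["m00"])],rect(plane(c,p,z)))
a=cv2.resize(T[135:270,190:350],None,fx=3.5,fy=3.5,interpolation=cv2.INTER_CUBIC)
b=cv2.resize(S[165:260,230:390],None,fx=3.5,fy=3.5,interpolation=cv2.INTER_CUBIC)
cv2.imwrite("pics/crop1.png",cv2.resize(np.vstack([a,b]),None,fx=.74,fy=.74,interpolation=cv2.INTER_AREA)[:600])
E
```

```text
top white [215. 211.] 380.0 [184 181 182] [445.7 199.4  83.5  53.5 -19.5]
top white [265.4 207.8] 365.5 [179 179 179] [460.2  34.7  82.4  49.2   1.1]
top white [253.7 154.6] 489.0 [164 191 204] [635.1  77.2  90.3  66.7 -59.7]
top blue [216.4 259.9] 406.0 [167  82  44] [285.9 182.2  81.   50.9 -43.6]
top blue [325.4 184.4] 365.0 [180  91  43] [ 530.6 -155.5   82.    51.7   -8.7]
scene white [371.3 246. ] 1008.5 [62 65 68] [ 548.  -281.4  301.3  141.3   -0.8]
scene blue [340.2 219.2] 275.0 [231 128  63] [ 529.3 -165.2   70.9   67.6   -9.6]
scene blue [215.1 200.9] 286.5 [227 115  44] [253.1 128.   80.7  60.2 -41.7]
```

View pics/crop1.png

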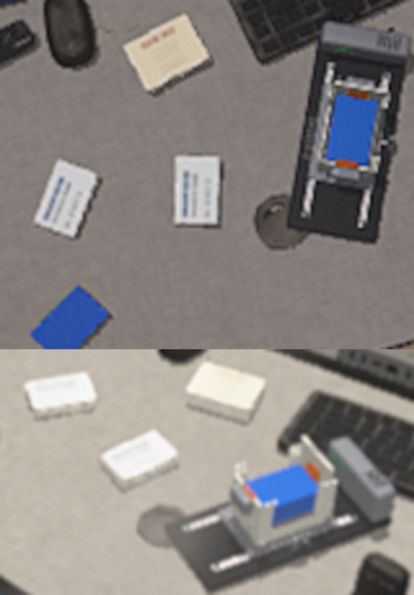

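The crop confirms two white packs with blue print. The cream block with a red label is the slip block. The magazine has orange lips at both ends and its housing is at the top of the picture. Next I'll check the two-view heights and the clearance along the path.

Run:
```python
from h import *
ct,cs=r.camera_model("top"),r.camera_model("scene")
S=np.load("pics/scene0.npz")["im"]; Z=np.load("pics/top0.npz"); T,D=Z["im"],Z["d"]
h=cv2.cvtColor(S,cv2.COLOR_BGR2HSV); m=(h[...,2]>222)&(h[...,1]<40); k=np.zeros(m.shape,bool);k[165:225,235:305]=1
for b in blobs(m&k,60,900):
    M=cv2.moments(b);u=np.array([M["m10"],M["m01"]])/M["m00"]; print("scene",u.round(1),cv2.contourArea(b),rect(plane(cs,b.reshape(-1,2),.018)))
    for t in((215,211),(265.4,207.8)):
        p,e=tri(ct,t,cs,u)
        if e<.02: print("  tri",p.round(4),round(e,4))
p,e=tri(ct,(325.4,184.4),cs,(340.2,219.2)); print("spring plate",p.round(4),e)
v,u=np.mgrid[0:420,0:560]; o,d=ray(ct,np.c_[u.ravel(),v.ravel()].astype(float)); P=(o+d*D.ravel()[:,None]).reshape(420,560,3)
for n,(x0,y0,x1,y1) in dict(bowl=(80,195,165,278),disp=(295,140,355,230),pack1=(210,206,220,216),pack2=(260,203,270,213),table=(180,170,190,180),coaster=(290,212,298,228)).items():
    q=P[y0:y1,x0:x1,2]; print(n,np.percentile(q,[2,50,98,99.8]).round(4))
```

```text
scene [283.5 205.3] 276.0 [ 4.593e+02  3.680e+01  8.660e+01  6.060e+01 -1.000e-01]
  tri [0.4579 0.0356 0.0195] 0.0024
scene [253.1 180.5] 240.5 [444.3 202.4  87.7  60.5 -18.4]
  tri [0.4442 0.1998 0.0199] 0.0027
spring plate [ 0.5329 -0.1569  0.0685] 0.0024468422943724776
bowl [-0.006   0.0205  0.0863  1.6144]
disp [-0.0058  0.0139  0.0917  1.6144]
pack1 [0.0121 0.019  0.0271 1.301 ]
pack2 [0.0109 0.0184 0.0275 0.0285]
table [-0.0069  0.0003  0.0069  0.0077]
coaster [-0.8919  0.0025  0.0109  0.0116]
```

Two-view heights: pack tops at about 19 mm, and the bowl is under 90 mm, so the path at z = 0.22 is clear. I'll go above pack 1 at (0.445, 0.200).

```bash
python3 -m crank '[[-0.96,-0.79,0,0],[-0.96,-0.79,0,0],[-0.96,-0.79,0,0],[-0.96,-0.79,0,0],[-0.96,-0.79,0,0],[-0.96,-0.79,0,0],[-0.96,-0.79,0,0],[-0.96,-0.79,0,0],[-0.96,-0.79,0,0],[-0.96,-0.79,0,0]]' 1; python3 -m crank '[[-0.96,-0.79,0,0],[-0.96,-0.79,0,0],[-0.96,-0.79,0,0],[-0.96,-0.79,0,0],[-0.96,-0.79,0,0],[0,0,0,0.2],[0,0,0,0]]'
python3 - <<'E'
from h import *
c=r.camera_model("wrist"); im,d=r.get_image("wrist"); cv2.imwrite("pics/w1.png",im); np.savez("pics/w1.npz",im=im,d=d)
print(c["fx"],c["cx"],c["cy"],np.round(c["extrinsics"],3).tolist())
h=cv2.cvtColor(im,cv2.COLOR_BGR2HSV)
for b in blobs(cv2.morphologyEx(((h[...,2]>170)&(h[...,1]<50)).astype(np.uint8),cv2.MORPH_CLOSE,np.ones((9,9))),1500,1e5):
    print(cv2.boundingRect(b),rect(plane(c,b.reshape(-1,2),.018)))
E
```

```text
time_s: 1.35
tcp_pos: [0.3621, 0.3297, 0.2222]
ee_rot: [0.159, 0.987, -0.0, -0.0]
force: [-0.3, 0.3, -0.2]
opening: 0.0869
grasp_force: 0.0
time_s: 2.22
tcp_pos: [0.4445, 0.1996, 0.2222]
ee_rot: [0.169, 0.986, 0.0, -0.0]
force: [0.1, -0.2, -0.1]
opening: 0.087
grasp_force: 0.0
358.2257818671053 279.6872679347794 210.09845893234473 [[0.333, 0.909, 0.252, 0.376], [0.943, -0.321, -0.089, 0.225], [-0.0, 0.267, -0.964, 0.384], [0.0, 0.0, 0.0, 1.0]]
(104, 203, 65, 76) [ 4.545e+02  3.650e+01  7.550e+01  5.400e+01 -2.000e-01]
(255, 143, 52, 82) [446.  201.5  85.8  54.6 -19.4]
```

View pics/w1.png

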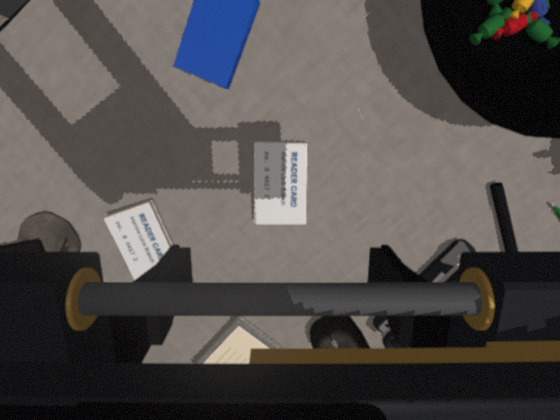

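The wrist view shows pack 1 at (280,183), lying square between the fingers' directions. Pack 2 is at (140,240), next to the disc. The wrist measurement is (446, 201.5) mm at -19.4°, which agrees with the top view. Descending.

```bash
python3 -m crank '[[0,0.06,1,0],[0,0,1,0],[0,0,1,0],[0,0,1,0],[0,0,1,0],[0,0,1,0],[0,0,1,0],[0,0,1,0],[0,0,0.5,0],[0,0,0.2,0]]'; python3 -m crank '[[0,0,0,0],[0,0,0,0],[0,0,0,0],[0,0,0,0],[0,0,0,0],[0,0,0,0]]' -1 35
```

```text
time_s: 3.52
tcp_pos: [0.4448, 0.2012, 0.0046]
ee_rot: [0.169, 0.986, -0.0, -0.0]
force: [-0.5, 0.5, 0.9]
opening: 0.087
grasp_force: 0.0
time_s: 4.28
tcp_pos: [0.4457, 0.2008, 0.0054]
ee_rot: [0.169, 0.986, 0.0, 0.0]
force: [-1.0, -0.4, 4.7]
opening: 0.0538
grasp_force: 35.0
```

```bash
python3 -m crank '[[0,0,-0.5,0],[0,0,-1,0],[0,0,-1,0],[0,0,-1,-0.6],[0,0,-1,-0.6],[0,0,-1,-0.58],[0,0,-1,0],[0,0,-1,0],[0,0,-1,0],[0,0,0,0]]'; python3 -m crank '[[-0.4,-0.97,0,0],[-0.4,-0.97,0,0],[-0.4,-0.97,0,0],[-0.4,-0.97,0,0],[-0.4,-0.97,0,0],[-0.4,-0.97,0,0],[-0.4,-0.97,0,0],[-0.4,-0.97,0,0],[-0.4,-0.97,0,0],[-0.4,-0.97,0,0]]'; python3 -m crank '[[-0.4,-0.97,0,0],[-0.4,-0.97,0,0],[-0.4,-0.97,0,0],[-0.4,-0.97,0,0],[0,0,0,0],[0,0,0,0]]'
python3 - <<'E'
from h import *
c=r.camera_model("wrist"); im,d=r.get_image("wrist"); cv2.imwrite("pics/w2.png",im); np.savez("pics/w2.npz",im=im,d=d,E=c["extrinsics"])
E
```

```text
time_s: 5.52
tcp_pos: [0.4467, 0.2012, 0.22]
ee_rot: [0.077, 0.997, 0.001, 0.002]
force: [0.4, 0.6, -0.8]
opening: 0.0537
grasp_force: 35.0
time_s: 6.78
tcp_pos: [0.5064, -0.0548, 0.2159]
ee_rot: [0.077, 0.997, 0.0, -0.001]
force: [-0.0, -0.5, -0.6]
opening: 0.0535
grasp_force: 35.0
time_s: 7.52
tcp_pos: [0.5312, -0.1554, 0.2164]
ee_rot: [0.077, 0.997, 0.001, -0.001]
force: [-0.6, -0.5, -1.5]
opening: 0.0533
grasp_force: 35.0
```

View pics/w2.png

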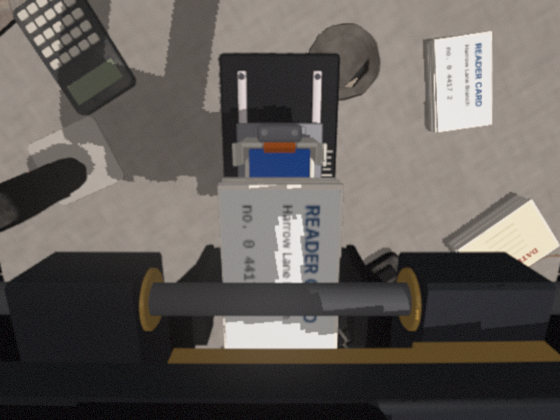

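The wrist view shows the held pack at (280,260), square to the fingers. The base front edge is at row 55 with its rails at columns 242 and 318. The front orange lip is at (280,147) and pack 2 is at (458,82). I'll measure the base axis, the lip and the held pack.

Run:
```python
from h import *
c=r.camera_model("wrist"); Z=np.load("pics/w2.npz"); im,D=Z["im"],Z["d"]; c["extrinsics"]=Z["E"]
h=cv2.cvtColor(im,cv2.COLOR_BGR2HSV)
v,u=np.mgrid[0:420,0:560]; o,d=ray(c,np.c_[u.ravel(),v.ravel()].astype(float)); P=(o+d*D.ravel()[:,None]).reshape(420,560,3)
print("base z",np.median(P[60:110,255:305,2]),"desk",np.median(P[20:45,230:290,2]),"pack top",np.median(P[195:230,240:330,2]),"lip z",P[144:151,268:292,2].mean())
zb=np.median(P[60:110,255:305,2])
g=h[...,2].astype(float); G=np.abs(np.diff(cv2.GaussianBlur(g,(3,3),0),axis=1))
def fit(pts,z):
    W=plane(c,pts,z); vx,vy,x,y=cv2.fitLine((W[:,:2]*1000).astype(np.float32),cv2.DIST_HUBER,0,.01,.01).ravel(); return np.degrees(np.arctan2(vy,vx)),np.array([x,y]),np.array([vx,vy])
L=[(214+G[j,214:228].argmax()+.5,j) for j in range(62,92)]
R=[(330+G[j,330:348].argmax()+.5,j) for j in range(100,170)]
Gv=np.abs(np.diff(cv2.GaussianBlur(g,(3,3),0),axis=0))
F=[(i,48+Gv[48:62,i].argmax()+.5) for i in range(228,300)]
for n,p in(("L",L),("R",R),("F",F)): 
    a,q,_=fit(p,zb); print(n,round(a,2),q.round(1),p[0],p[-1])
m=(h[...,0]<18)&(h[...,1]>150)&(h[...,2]>90); m[200:]=0
for b in blobs(m,50,5000):
    M=cv2.moments(b); print("orange",cv2.boundingRect(b),[rect(plane(c,b.reshape(-1,2),z)).tolist() for z in(.079,.088)])
# rails
w=(h[...,2]>150)&(h[...,1]<60); w[:, :230]=0; w[:,330:]=0; w[:68]=0; w[122:]=0
for b in blobs(w,50,3000): print("rail",cv2.boundingRect(b),rect(plane(c,b.reshape(-1,2),zb+.002)))
# held pack
pf=[(i,172+Gv[172:190,i].argmax()+.5) for i in range(228,336)]
pl=[(212+G[j,212:228].argmax()+.5,j) for j in range(192,235)]; pr=[(334+G[j,334:350].argmax()+.5,j) for j in range(192,235)]
for n,p in(("pf",pf),("pl",pl),("pr",pr)):
    a,q,_=fit(p,.230); print(n,round(a,2),q.round(1),p[0],p[-1])
```

```text
base z 0.014813091082589602 desk -0.000214739123098856 pack top 0.22925374521896585 lip z 0.08785208249489894
L -11.1 [ 421.3 -195.4] (np.float64(218.5), 62) (np.float64(219.5), 91)
R -8.49 [488.2 -89.8] (np.float64(338.5), 100) (np.float64(335.5), 169)
F 81.23 [ 403.6 -151.6] (228, np.float64(52.5)) (299, np.float64(52.5))
orange (264, 142, 31, 10) [[487.2, -147.6, 24.9, 7.4, 81.3], [486.3, -147.5, 24.1, 7.2, 81.3]]
rail (313, 78, 8, 44) [ 454.1 -105.9   40.1    6.8   -7.4]
rail (238, 77, 8, 33) [ 437.  -176.5   29.6    6.8  -10.1]
pf 80.3 [ 488.2 -148.2] (228, np.float64(176.5)) (335, np.float64(184.5))
pl -9.11 [ 495.7 -175.5] (np.float64(217.5), 192) (np.float64(218.5), 234)
pr -7.18 [ 501.7 -123.3] (np.float64(340.5), 192) (np.float64(338.5), 234)
```

The base axis is at -8.75° and the tool is already within 0.1° of it. The lip puts the magazine about +8 mm along the base, so the back plate should be about 0.4 mm past the pack's rear edge. I'll back off 9 mm, lower the pack bottom to about 101 mm, then feel for the plate.

```bash
python3 -m crank '[[0.18,0.02,0,0],[0.18,0,0.4,0],[0,0,1,0],[0,0,1,0],[0,0,1,0],[0,0,0.7,0],[0,0,0.3,0],[0,0,0,0],[0,0,0,0]]'; python3 -m crank '[[-0.06,0,0,0],[-0.06,0,0,0],[-0.06,0,0,0],[0,0,0,0]]'
```

```text
time_s: 8.7
tcp_pos: [0.5238, -0.1546, 0.1086]
ee_rot: [0.077, 0.997, -0.0, 0.001]
force: [-0.0, -0.5, -1.8]
opening: 0.0535
grasp_force: 35.0
time_s: 9.2
tcp_pos: [0.5277, -0.155, 0.1076]
ee_rot: [0.077, 0.997, -0.0, 0.0]
force: [-1.0, -0.1, -1.4]
opening: 0.0535
grasp_force: 35.0
```

```bash
python3 -m crank '[[-0.06,0,0,0],[-0.04,0,0,0],[0,0,0,0]]'; python3 -m crank '[[-0.04,0,0,0],[0,0,0,0]]'; python3 -m crank '[[-0.04,0,0,0],[0,0,0,0]]'
```

```text
time_s: 9.57
tcp_pos: [0.5301, -0.1554, 0.1075]
ee_rot: [0.077, 0.997, -0.0, -0.0]
force: [-0.5, -0.6, -0.1]
opening: 0.0537
grasp_force: 35.0
time_s: 9.82
tcp_pos: [0.531, -0.1555, 0.1075]
ee_rot: [0.077, 0.997, -0.0, -0.0]
force: [0.4, -0.8, -0.9]
opening: 0.0535
grasp_force: 35.0
time_s: 10.07
tcp_pos: [0.5318, -0.1556, 0.1074]
ee_rot: [0.077, 0.997, 0.0, -0.0]
force: [-0.2, 0.4, -0.8]
opening: 0.0538
grasp_force: 35.0
```

```bash
for i in 1; do :; done; python3 -m crank '[[-0.04,0,0,0],[0,0,0,0]]' | sed -n '2p;4p'; python3 -m crank '[[-0.04,0,0,0],[0,0,0,0]]'| sed -n '2p;4p'; python3 -m crank '[[-0.04,0,0,0],[0,0,0,0]]'
```

```text
tcp_pos: [0.5319, -0.1556, 0.1072]
force: [-4.7, 0.4, 1.7]
tcp_pos: [0.5319, -0.1556, 0.107]
force: [-9.2, 0.3, 3.4]
time_s: 10.82
tcp_pos: [0.5319, -0.1555, 0.1067]
ee_rot: [0.077, 0.997, 0.001, -0.004]
force: [-12.8, 0.7, 5.1]
opening: 0.0538
grasp_force: 35.0
```

Back plate contact is at TCP x = 0.5319. I'll back off to 1.5 mm of clearance and lower the pack into the posts.

```bash
python3 -m crank '[[0.1,0,0,0],[0.065,0,0,0],[0,0,0,0]]'; python3 -m crank '[[0,0,0.15,0],[0,0,0.15,0],[0,0,0.15,0],[0,0,0,0]]'
```

```text
time_s: 11.2
tcp_pos: [0.5313, -0.1556, 0.1078]
ee_rot: [0.077, 0.997, -0.0, 0.001]
force: [0.2, -0.2, -0.5]
opening: 0.0537
grasp_force: 35.0
time_s: 11.7
tcp_pos: [0.5305, -0.1553, 0.0957]
ee_rot: [0.077, 0.997, 0.0, -0.001]
force: [0.7, 0.7, -0.4]
opening: 0.0537
grasp_force: 35.0
```

```bash
python3 -m crank '[[0,0,0.15,0],[0,0,0.15,0],[0,0,0,0]]'| sed -n '2,4p'; python3 -m crank '[[0,0,0.15,0],[0,0,0.1,0],[0,0,0,0]]'| sed -n '2,4p'; python3 -m crank '[[0,0,0.1,0],[0,0,0.1,0],[0,0,0,0]]'
```

```text
tcp_pos: [0.5308, -0.1555, 0.0886]
ee_rot: [0.077, 0.997, -0.0, -0.0]
force: [0.4, -0.9, -0.3]
tcp_pos: [0.5305, -0.1554, 0.082]
ee_rot: [0.077, 0.997, 0.0, -0.0]
force: [0.2, -0.1, -1.0]
time_s: 12.82
tcp_pos: [0.531, -0.1555, 0.0778]
ee_rot: [0.077, 0.997, -0.0, 0.0]
force: [-1.2, -0.5, 3.3]
opening: 0.0534
grasp_force: 35.0
```

```bash
python3 -m crank '[[0,0,0.1,0],[0,0,0.1,0],[0,0,0,0]]'| sed -n '2,4p'; python3 -m crank '[[0,0,0.1,0],[0,0,0.1,0],[0,0,0,0]]'| sed -n '2,4p'; python3 -m crank '[[0,0,0.1,0],[0,0,0,0]]'
```

```text
tcp_pos: [0.531, -0.1555, 0.0728]
ee_rot: [0.077, 0.997, -0.0, 0.0]
force: [-1.6, -0.7, 2.4]
tcp_pos: [0.5311, -0.1555, 0.0679]
ee_rot: [0.077, 0.997, -0.0, 0.0]
force: [-0.7, 0.1, 5.5]
time_s: 13.82
tcp_pos: [0.5311, -0.1556, 0.0654]
ee_rot: [0.077, 0.997, -0.0, 0.0]
force: [-1.1, 0.9, 5.3]
opening: 0.0537
grasp_force: 35.0
```

```bash
python3 -m crank '[[0,0,0.08,0],[0,0,0,0]]'| sed -n '2,4p'; python3 -m crank '[[0,0,0.08,0],[0,0,0,0]]'| sed -n '2,4p'; python3 -m crank '[[0,0,0.08,0],[0,0,0,0]]'
```

```text
tcp_pos: [0.5311, -0.1555, 0.0635]
ee_rot: [0.077, 0.997, -0.0, 0.0]
force: [-1.4, 0.7, 5.5]
tcp_pos: [0.5312, -0.1555, 0.0615]
ee_rot: [0.077, 0.997, -0.0, 0.0]
force: [-1.5, 0.4, 6.7]
time_s: 14.58
tcp_pos: [0.5312, -0.1556, 0.0595]
ee_rot: [0.077, 0.997, -0.0, 0.0]
force: [-1.6, 0.3, 6.7]
opening: 0.0538
grasp_force: 35.0
```

The force of 6.7 N matches the spring alone at about 20 mm of compression, so the lips should be over the pack. I'll release and look.

```bash
python3 -m crank '[[0,0,0,0],[0,0,0,0],[0,0,0,0],[0,0,0,0]]' 1; python3 -m crank '[[0,0,-0.5,0],[0,0,-1,0],[0,0,-1,0],[0,0,-1,0],[0,0,-1,0],[0,0,-1,0],[0,0,-1,0],[0,0,0,0]]'
python3 - <<'E'
from h import *
c=r.camera_model("wrist"); im,d=r.get_image("wrist"); np.savez("pics/w3.npz",im=im,d=d,E=c["extrinsics"]); cv2.imwrite("pics/w3.png",im)
v,u=np.mgrid[0:420,0:560]; o,dd=ray(c,np.c_[u.ravel(),v.ravel()].astype(float)); P=(o+dd*d.ravel()[:,None]).reshape(420,560,3)
for x in(250,280,310): print([round(float(np.median(P[y-3:y+3,x-4:x+4,2])),4) for y in range(150,250,10)])
h=cv2.cvtColor(im,cv2.COLOR_BGR2HSV)
for b in blobs(cv2.morphologyEx(((h[...,2]>150)&(h[...,1]<50)).astype(np.uint8),cv2.MORPH_CLOSE,np.ones((9,9))),1500,1e5):
    print(cv2.boundingRect(b),rect(plane(c,b.reshape(-1,2),.018)))
E
```

```text
time_s: 15.08
tcp_pos: [0.5307, -0.1554, 0.0588]
ee_rot: [0.077, 0.997, 0.0, -0.0]
force: [0.6, 0.1, -1.2]
opening: 0.0837
grasp_force: 0.0
time_s: 16.08
tcp_pos: [0.5324, -0.1562, 0.2248]
ee_rot: [0.077, 0.997, -0.001, 0.003]
force: [-0.1, 0.2, 0.5]
opening: 0.0871
grasp_force: 0.0
[0.0768, 0.0764, 0.0754, 0.0586, 0.057, 0.0569, 0.0575, 0.0693, 0.0773, 0.0786]
[0.0779, 0.0774, 0.0774, 0.0773, 0.0773, 0.0772, 0.0775, 0.0772, 0.0772, 0.083]
[0.0766, 0.077, 0.0768, 0.077, 0.0768, 0.0769, 0.0769, 0.0764, 0.077, 0.0777]
(150, 317, 106, 45) [ 695.4 -280.7  136.5   52.6  -64.2]
(204, 0, 356, 281) [521.6 -33.2 386.4 286.6  81.8]
(112, 0, 62, 70) [ 367.8 -263.    62.7   55.1  -21. ]
(0, 0, 228, 282) [ 485.3 -314.6  279.4  251.7  -20.5]
```

View pics/w3.png

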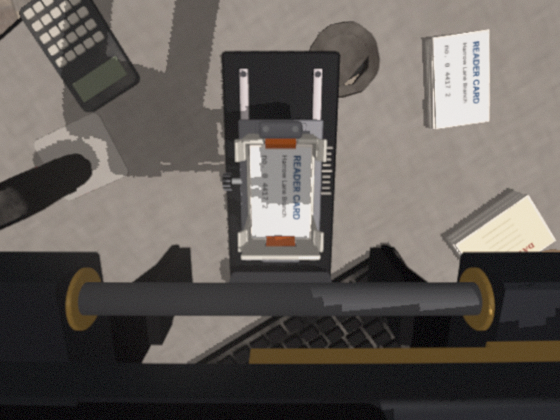

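Pack 1 sits flat with its top at 77 mm, and both orange lips, at (280,143) and (280,241), are over it. Now I'll go above pack 2.

```bash
python3 -m crank '[[0.5,0.9,0,0],[0.5,0.9,0,0],[0.5,0.9,0,0],[0.51,0.89,0,0],[0.51,0.89,0,0],[0.51,0.89,0,0],[0.51,0.89,0,0],[0.51,0.89,0,-0.75],[0,0,0,-0.8],[0,0,0,0]]'
python3 - <<'E'
from h import *
c=r.camera_model("wrist"); im,d=r.get_image("wrist"); cv2.imwrite("pics/w4.png",im)
h=cv2.cvtColor(im,cv2.COLOR_BGR2HSV); m=(h[...,2]>140)&(h[...,1]<45); m[:110]=0;m[250:]=0;m[:,:200]=0;m[:,360:]=0
for b in blobs(cv2.morphologyEx(m.astype(np.uint8),cv2.MORPH_CLOSE,np.ones((7,7))),800,1e5):
    print(cv2.boundingRect(b),rect(plane(c,b.reshape(-1,2),.018)))
E
```

```text
time_s: 17.38
tcp_pos: [0.4569, 0.0381, 0.2209]
ee_rot: [-0.005, 1.0, 0.0, -0.001]
force: [-0.5, -0.1, -0.4]
opening: 0.0871
grasp_force: 0.0
(200, 110, 160, 140) [456.3  39.6 172.3 146.3 -89.2]
```

View pics/w4.png

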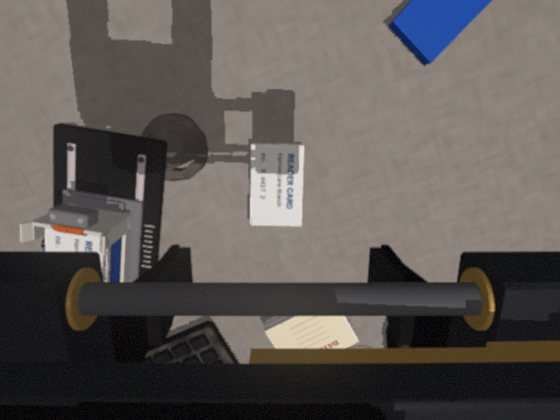

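The wrist view shows pack 2 at (277,184), nearly square to the gripper. The disc's edge is at (207,150), clear of the left finger's landing spot. I'll refine the mask.

Run:
```python
from h import *
c=r.camera_model("wrist"); im=cv2.imread("pics/w4.png"); h=cv2.cvtColor(im,cv2.COLOR_BGR2HSV)
for t in(165,180,195):
    m=(h[...,2]>t)&(h[...,1]<50); m[:110]=0;m[245:]=0;m[:,:200]=0;m[:,360:]=0
    for b in blobs(cv2.morphologyEx(m.astype(np.uint8),cv2.MORPH_CLOSE,np.ones((9,9))),800,1e5): print(t,cv2.boundingRect(b),rect(plane(c,b.reshape(-1,2),.018)))
```

```text
165 (250, 144, 55, 83) [460.1  36.   86.3  55.6  -0.6]
180 (250, 145, 54, 82) [460.   35.4  85.9  54.5  -0.5]
195 (250, 146, 54, 80) [ 4.602e+02  3.530e+01  8.420e+01  5.450e+01 -3.000e-01]
```

```bash
python3 -m crank '[[-0.1,-0.1,1,0.15],[0,0,1,0],[0,0,1,0],[0,0,1,0],[0,0,1,0],[0,0,1,0],[0,0,1,0],[0,0,1,0],[0,0,0.45,0],[0,0,0.2,0]]'; python3 -m crank '[[0,0,0,0],[0,0,0,0],[0,0,0,0],[0,0,0,0],[0,0,0,0],[0,0,0,0]]' -1 35
```

```text
time_s: 18.68
tcp_pos: [0.4602, 0.0342, 0.0048]
ee_rot: [0.004, 1.0, 0.0, -0.0]
force: [0.1, -0.4, 0.8]
opening: 0.0868
grasp_force: 0.0
time_s: 19.42
tcp_pos: [0.461, 0.0342, 0.0057]
ee_rot: [0.003, 1.0, -0.0, 0.0]
force: [-1.0, 0.8, 4.4]
opening: 0.0535
grasp_force: 35.0
```

```bash
python3 -m crank '[[0,0,-0.5,0],[0,0,-1,0],[0,0,-1,0],[0,0,-1,0.5],[0,0,-1,0.5],[0,0,-1,0.4],[0,0,-1,0],[0,0,-1,0],[0,0,-0.5,0],[0,0,0,0]]'; python3 -m crank '[[-0.45,-0.885,0,0],[-0.45,-0.885,0,0],[-0.45,-0.885,0,0],[-0.45,-0.885,0,0],[-0.45,-0.885,0,0],[-0.45,-0.885,0,0],[-0.45,-0.885,0,0],[-0.45,-0.885,0,0],[0,0,0,0],[0,0,0,0]]'
python3 - <<'E'
from h import *
c=r.camera_model("wrist"); im,D=r.get_image("wrist"); cv2.imwrite("pics/w5.png",im); np.savez("pics/w5.npz",im=im,d=D,E=c["extrinsics"])
E
```

```text
time_s: 20.68
tcp_pos: [0.4611, 0.0341, 0.2062]
ee_rot: [0.077, 0.997, -0.0, 0.001]
force: [-0.2, 0.1, -1.3]
opening: 0.0538
grasp_force: 35.0
time_s: 21.92
tcp_pos: [0.5223, -0.1543, 0.2049]
ee_rot: [0.077, 0.997, 0.0, -0.0]
force: [-0.4, -0.1, -0.6]
opening: 0.0538
grasp_force: 35.0
```

View pics/w5.png

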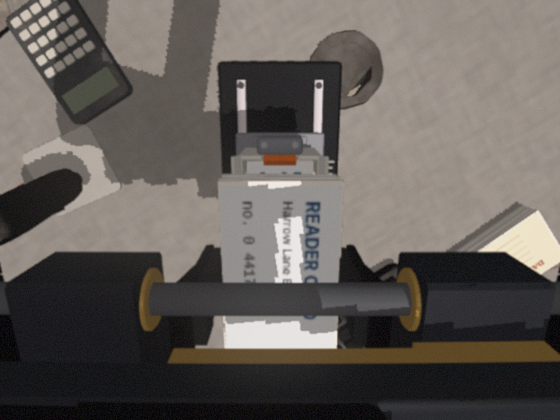

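The view shows pack 2 held squarely over the mouth, with the front lip at (280,159) ahead of it. Now I'll lower it and feel for the plate.

```bash
python3 -m crank '[[0,0,1,0],[0,0,1,0],[0,0,1,0],[0,0,0.6,0],[0,0,0.3,0],[0,0,0,0],[0,0,0,0]]'; python3 -m crank '[[-0.06,0,0,0],[-0.06,0,0,0],[-0.06,0,0,0],[-0.06,0,0,0],[0,0,0,0]]';  python3 -m crank '[[-0.04,0,0,0],[-0.04,0,0,0],[0,0,0,0]]'
```

```text
time_s: 22.85
tcp_pos: [0.5233, -0.1548, 0.1088]
ee_rot: [0.077, 0.997, -0.0, 0.001]
force: [-0.2, 0.4, 0.2]
opening: 0.0535
grasp_force: 35.0
time_s: 23.48
tcp_pos: [0.5285, -0.1554, 0.1077]
ee_rot: [0.077, 0.997, 0.0, -0.0]
force: [-1.1, -0.3, -0.3]
opening: 0.0536
grasp_force: 35.0
time_s: 23.85
tcp_pos: [0.5305, -0.1557, 0.1078]
ee_rot: [0.077, 0.997, -0.0, 0.0]
force: [0.3, -0.7, -0.5]
opening: 0.0536
grasp_force: 35.0
```

```bash
python3 -m crank '[[-0.04,0,0,0],[0,0,0,0]]' | sed -n '2p;4p'; python3 -m crank '[[-0.04,0,0,0],[0,0,0,0]]'
```

```text
tcp_pos: [0.5315, -0.1559, 0.1078]
force: [0.2, 0.3, -0.8]
time_s: 24.35
tcp_pos: [0.5325, -0.156, 0.1078]
ee_rot: [0.077, 0.997, -0.0, 0.0]
force: [-0.2, -0.9, -0.6]
opening: 0.0533
grasp_force: 35.0
```

```bash
python3 -m crank '[[-0.04,0,0,0],[0,0,0,0]]' | sed -n '2p;4p'; python3 -m crank '[[-0.04,0,0,0],[0,0,0,0]]' | sed -n '2p;4p'
```

```text
tcp_pos: [0.5333, -0.1562, 0.1077]
force: [-1.3, 0.1, -0.3]
tcp_pos: [0.5334, -0.1561, 0.1074]
force: [-4.6, 1.1, 1.6]
```

```bash
python3 -m crank '[[0.1,0.01,0,0],[0,0,0,0],[0,0,0.15,0],[0,0,0.15,0],[0,0,0.15,0],[0,0,0,0]]'| sed -n '2p;4p'; python3 -m crank '[[0,0,0.15,0],[0,0,0.15,0],[0,0,0.1,0],[0,0,0,0]]'| sed -n '2p;4p'
```

```text
tcp_pos: [0.5316, -0.1555, 0.0959]
force: [0.4, 0.0, -0.1]
tcp_pos: [0.5331, -0.1562, 0.0877]
force: [0.4, 0.4, 5.1]
```

```bash
python3 -m crank '[[0,0,0.1,0],[0,0,0.1,0],[0,0,0,0]]'| sed -n '2,4p'; python3 -m crank '[[0,0,0.1,0],[0,0,0.1,0],[0,0,0,0]]'| sed -n '2,4p'; python3 -m crank '[[0,0,0.1,0],[0,0,0,0]]'|sed -n '2,4p'
```

```text
tcp_pos: [0.5332, -0.1563, 0.0825]
ee_rot: [0.077, 0.997, -0.0, 0.001]
force: [3.0, -0.6, 4.1]
tcp_pos: [0.5332, -0.1562, 0.0775]
ee_rot: [0.077, 0.997, -0.0, 0.001]
force: [1.5, -1.4, 5.4]
tcp_pos: [0.5332, -0.1563, 0.0751]
ee_rot: [0.077, 0.997, -0.0, 0.001]
force: [2.4, -0.6, 5.5]
```

```bash
python3 -m crank '[[0,0,0.1,0],[0,0,0.1,0],[0,0,0,0]]'| sed -n '2,4p'; python3 -m crank '[[0,0,0.1,0],[0,0,0,0]]'| sed -n '2,4p'; python3 -m crank '[[0,0,0.08,0],[0,0,0,0]]'|sed -n '2,4p'; python3 -m crank '[[0,0,0.08,0],[0,0,0,0]]'
```

```text
tcp_pos: [0.5332, -0.1563, 0.0701]
ee_rot: [0.077, 0.997, -0.0, 0.001]
force: [0.8, -1.0, 6.3]
tcp_pos: [0.5332, -0.1563, 0.0677]
ee_rot: [0.077, 0.997, -0.0, 0.001]
force: [1.1, -0.6, 6.6]
tcp_pos: [0.5332, -0.1563, 0.0657]
ee_rot: [0.077, 0.997, -0.0, 0.001]
force: [1.7, -1.5, 7.2]
time_s: 28.22
tcp_pos: [0.5333, -0.1563, 0.0638]
ee_rot: [0.077, 0.997, -0.0, 0.001]
force: [0.8, -0.3, 6.9]
opening: 0.0536
grasp_force: 35.0
```

```bash
python3 -m crank '[[0,0,0.06,0],[0,0,0,0]]'| sed -n '2,4p'; python3 -m crank '[[0,0,0.05,0],[0,0,0,0]]'
```

```text
tcp_pos: [0.5333, -0.1563, 0.0623]
ee_rot: [0.077, 0.997, -0.0, 0.001]
force: [1.3, -1.5, 7.4]
time_s: 28.72
tcp_pos: [0.5333, -0.1563, 0.0611]
ee_rot: [0.077, 0.997, -0.0, 0.001]
force: [0.8, -1.0, 7.7]
opening: 0.0535
grasp_force: 35.0
```

```bash
python3 -m crank '[[0,0,0.03,0],[0,0,0,0]]'|sed -n '2,4p'
python3 - <<'E'
from h import *
c=r.camera_model("wrist"); im,d=r.get_image("wrist"); cv2.imwrite("pics/w6.png",im)
v,u=np.mgrid[0:420,0:560]; o,dd=ray(c,np.c_[u.ravel(),v.ravel()].astype(float)); P=(o+dd*d.ravel()[:,None]).reshape(420,560,3)
h=cv2.cvtColor(im,cv2.COLOR_BGR2HSV); m=(h[...,0]<18)&(h[...,1]>150)&(h[...,2]>90)
for b in blobs(m,100,9000): print("orange",cv2.boundingRect(b))
for x in(230,310,325): print(x,[round(float(np.median(P[y-3:y+3,x-4:x+4,2])),4) for y in range(150,280,10)])
E
```

```text
tcp_pos: [0.5333, -0.1563, 0.0603]
ee_rot: [0.077, 0.997, -0.0, 0.001]
force: [0.2, -0.9, 7.9]
orange (247, 170, 67, 20)
230 [0.0241, 0.054, 0.083, 0.0874, 0.0731, 0.0728, 0.0729, 0.0727, 0.073, 0.0729, 0.073, 0.073, 0.0731]
310 [0.0879, 0.0871, 0.0852, 0.0869, 0.0795, 0.0729, 0.0729, 0.0729, 0.073, 0.0728, 0.0728, 0.0728, 0.0728]
325 [0.0864, 0.0865, 0.0852, 0.0874, 0.0728, 0.0727, 0.0729, 0.073, 0.073, 0.073, 0.0728, 0.0729, 0.0729]
```

View pics/w6.png

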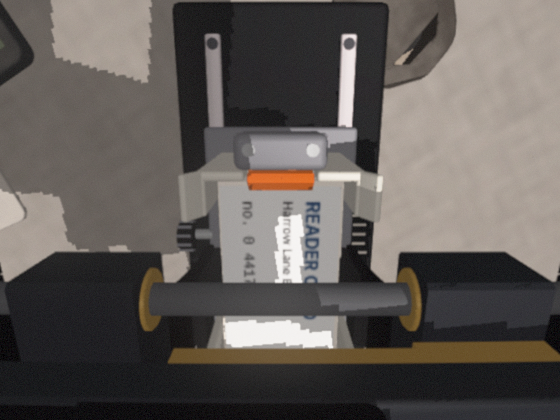

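The pack's top is at 73 mm, flat and 4 mm under the lips. The front lip at (280,180) reaches over it. I'll release, retract and verify.

```bash
python3 -m crank '[[0,0,0,0],[0,0,0,0],[0,0,0,0],[0,0,0,0]]' 1; python3 -m crank '[[0,0,-0.5,0],[0,0,-1,0],[0,0,-1,0],[0,0,-1,0],[0,0,-1,0],[0,0,-1,0],[0,0,-1,0],[0,0,0,0]]'
python3 - <<'E'
from h import *
c=r.camera_model("wrist"); im,d=r.get_image("wrist"); cv2.imwrite("pics/w7.png",im)
v,u=np.mgrid[0:420,0:560]; o,dd=ray(c,np.c_[u.ravel(),v.ravel()].astype(float)); P=(o+dd*d.ravel()[:,None]).reshape(420,560,3)
for x in(255,280,310): print([round(float(np.median(P[y-3:y+3,x-4:x+4,2])),4) for y in range(150,250,10)])
h=cv2.cvtColor(im,cv2.COLOR_BGR2HSV); m=(h[...,0]<18)&(h[...,1]>150)&(h[...,2]>90); m[270:]=0
for b in blobs(m,50,9000): print("orange",cv2.boundingRect(b))
E
```

```text
time_s: 29.52
tcp_pos: [0.5316, -0.1556, 0.0586]
ee_rot: [0.077, 0.997, 0.0, -0.0]
force: [0.7, -0.7, -0.4]
opening: 0.0835
grasp_force: 0.0
time_s: 30.52
tcp_pos: [0.5335, -0.1564, 0.2248]
ee_rot: [0.077, 0.997, -0.001, 0.003]
force: [-0.1, 0.1, -1.3]
opening: 0.0871
grasp_force: 0.0
[0.0774, 0.0774, 0.0771, 0.0772, 0.0773, 0.0774, 0.0775, 0.0772, 0.0774, 0.0784]
[0.0776, 0.0773, 0.0774, 0.0771, 0.0773, 0.0773, 0.0773, 0.077, 0.0773, 0.0834]
[0.077, 0.077, 0.0771, 0.0767, 0.0765, 0.0765, 0.0767, 0.0765, 0.0773, 0.0794]
orange (267, 236, 28, 9)
orange (266, 137, 30, 10)
```

View pics/w7.png

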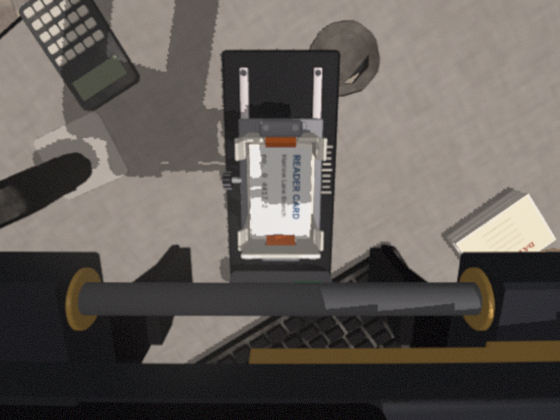

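Pack 2 lies flat with its top at 77 mm, held under both lips at (280,142) and (280,240). The bystanders haven't been touched and the robot is clear.

```bash
python3 -c "
from rig import r
print(r.job_done())"
```

```text
the job is handed in; nothing more can be done
None
```

Both packs are clicked in flat under the two orange lips (top at 77 mm), loaded one at a time, with the highest wrist-force reading about 14 N and about 30.6 s used; the job is handed in.

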